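# Vent the layout's air dryer: hang up the headset, hold the bayonet lid half-turned

### The job

The operator's headset is parked astride the open air-dryer canister: lift it off and hang it over the bar of the rail, set down rather than dropped, and let it go. Then put the bayonet lid into the canister's mouth and turn it clockwise to the half-way (venting) position, 45 degrees from entry, without ever turning it on into the lock click; the collar springs back, so finish while still gripping the lid and holding it there, and leave the wagon, the tree and the bottle where they stand.

Things in the scene. Friction and masses are not known exactly. Their poses are not given: they have to be found in the camera images.
- headset_grip (a point): Centre of the black rubber head pad on top of the loose headset, 138 mm above its bottom. Pad 66 mm along x, 26 mm along y, from 17 mm below to 11 mm above this point; squeeze it across y. Under it a flat steel band 80 mm long, its underside 23 mm below this point, rests on the bar: fingertips reaching lower beside the pad would hit the bar. x: ear cup to ear cup, z: up.
- headset: The loose rigid headset, 0.2 kg, steel band, black ear cups, standing on its cups, its arch over the canister. Origin midway between the cups' bottoms, axes as at headset_grip. 160 mm along x (115 mm free between the cups), 46 mm along y, 149 mm high.
- rail_mid (a point): Middle of the axis of a fixed level steel bar, 12 mm in diameter, 150 mm above the work surface. y: along the bar, x: across it, z: up. The headset hangs with its x along this x (either way round), one ear cup each side of the bar, pad above the bar.
- rail: The fixed rail stand with that bar, 200 mm long, a post at each end; origin on the work surface below the bar's middle, axes as at rail_mid.
- canister_mouth (a point): Centre of the mouth of a fixed round grey canister (90 mm wide, foot 100 mm), level with the rim's top, 75 mm above the work surface; z up. Rim 6 mm thick, round opening 63 mm, two entry slots 18 mm wide reaching 40 mm from the centre along +x and -x: the lid's lugs drop through them. Nubs outside the rim: single 45 degrees clockwise of the slots (half-way), pair at 90 (locked).
- collar (a joint): Angle of the sprung collar in the mouth, rad: 0 at entry, growing clockwise seen from above; half-way 0.785, locked 1.57. The seated lid's lugs (2 mm under the rim) turn it, with about 0.1 rad (at most 0.2) of play. A spring turns it back when let go (0.04 N m at 0, 0.125 N m half-way). Pins resist from about 1.0 rad and snap in behind the lugs at the lock.
- lid_grip (a point): Centre line of the black grip bar on top of the loose lid, 44 mm above the lid's bottom. Bar 72 mm along x, 14 mm along y, from 24 mm below to 10 mm above this point; squeeze it across y. x: along the bar and the lugs, z: up. The same after a half turn about z. With the lid fully seated this point is 30 mm above the rim's top.
- lid: The loose aluminium bayonet lid, 0.14 kg, standing upright on its plug; origin at the centre of its bottom, axes as at lid_grip. From the bottom: plug 55 mm wide, 14 mm deep, foot chamfered, with two lugs at its foot on +x and -x (12 mm wide, 6 mm high, reaching 37 mm from the axis); disc 88 mm wide, 6 mm thick, whose underside rests on the rim; grip bar 34 mm high.
- wagon: Bystander: loose red model goods wagon, 42 x 150 x 65 mm; origin under its centre. Leave alone.
- tree: Bystander: loose model fir tree, 60 mm wide, 123 mm high; origin under its centre. Leave alone.
- oiler: Bystander: loose white bottle, 40 mm wide, 100 mm high; origin under its centre. Leave alone.
Things that resemble listed ones, but are neither listed nor needed, are in the scene too. Leave any purple look-alike of the lid alone.

How it is judged (in metres and radians):
On the way, in this order (a step that is already met when the one before it is completed fails the run):
1. the headset hangs over the bar, astride it, let go (contact force between headset and rail above 0.5 N and contact force between the fingers and headset below 0.1 N and x of headset_grip in the frame of rail_mid between -0.035 and 0.035 m and y of headset_grip in the frame of rail_mid between -0.085 and 0.085 m and z of headset_grip in the frame of rail_mid above 0.015 m and angle between headset_grip's own z axis and vertical below 0.4 rad), for 0.2 s.
2. the lid sits flat on the rim with its lugs through the slots, not yet turned (horizontal distance between lid_grip and canister_mouth below 0.006 m and z of lid_grip in the frame of canister_mouth between 0.027 and 0.033 m and angle between lid_grip's own z axis and vertical below 0.08 rad and angle between the x axis of lid_grip and the x axis of canister_mouth, either way round below 0.25 rad and value of joint collar below 0.2 rad), for 0.05 s.
At the end, for the whole second after the job is handed in: Headset hangs on the bar untouched (35 mm across, 85 mm along, tilt under 0.4 rad); lid flat on the rim (centred within 6 mm, height within 3 mm, tilt under 0.08 rad), gripped with over 2 N, and the collar held still at 0.55 to 0.97 rad (all of step 1 and horizontal distance between lid_grip and canister_mouth below 0.006 m and z of lid_grip in the frame of canister_mouth between 0.027 and 0.033 m and angle between lid_grip's own z axis and vertical below 0.08 rad and value of joint collar between 0.55 and 0.97 rad and velocity of joint collar between -0.1 and 0.1 rad/s and contact force between the fingers and lid above 2 N); the arm keeps its last pose, push and grip.
It fails at once if the lid is turned on into the lock (collar beyond 1.2 rad) (value of joint collar above 1.2 rad).
It fails at once if the headset is dropped (falls free at more than 0.5 m/s) (linear speed of headset above 0.5 m/s and contact force between each of the arm, the fingers and headset below 0.05 N).
It fails at once if a bystander is moved by more than 30 mm (distance of any of wagon, tree, oiler from where it was at the start of the episode above 0.03 m).
It also fails if it takes over 61 s, if anything falls off the work surface, if the arm or the gripper's body presses on something with over 40 N, if the wrist force passes 120 N, or if a joint passes its speed limit or range.

### The arm

A 6-joint arm with a two-finger parallel gripper is mounted at the origin on the work surface. World frame = base frame: x ahead of the robot, y to its left, z up, the work surface at z = 0. Lengths are in mm, angles in rad, forces in N, time in s.
With the tool pointing down it reaches from about 350 to 775 mm from the base axis. Payload 7.3 kg.
Tool frame: the origin (TCP) lies at the very end of the fingers, on their centre line; the grasp point (between the pads) lies 19 mm behind it (bot.grip_point_offset is the distance from the TCP to the grasp point, in mm); z points along the fingers, y is the line along which they close (so a half turn about z gives the same grasp; the last joint's range is limited). The gripper opens to 92 mm and grips with 3 to 60 N. Pads are 19 mm wide; open, the fingers measure 130 mm over their backs; the gripper's body (75 mm by 190 mm) begins 47 mm behind the grasp point.
Start: joints at [-1.298, 0.342, 1.524, -0, 1.275, -0.146], TCP at [213.523, -479.638, 226.741] pointing down, gripper open.
Joint ranges: [-2.53, 2.53], [-0.77, 2.02], [0.04, 2.7], [-1, 4.14], [0.28, 2.66], [-3.11, 3.11]. Speed limits (rad/s): [2.57, 2.57, 3.14, 3.14, 3.14, 3.14].

### API

Orientations are given as [roll, pitch, yaw] about the fixed x, y, z axes, in that order (R = Rz(yaw) Ry(pitch) Rx(roll)).
In Python, from plant import bot gives the robot as it stands. The module is installed in compiled form; this text tells all that it offers.
- The arm moves only by the shell command python3 -m jog 'ROWS' [OPENING]. ROWS is JSON, a list of rows, each a list of 6 numbers: the shift along the tool's x, y, z in mm, then the turn, a rotation vector about the tool's x, y, z in rad. In form: [[dx, dy, dz, rx, ry, rz], ...]. A call has 1 to 12 rows; each row shifts and turns the commanded pose from where the row before left it, along the tool's axes as they then stand; what a row does not reach is not made up. A row lasts 1/10 s, in which the tool goes at most 50 mm and 8.59 degrees, less where a joint would pass 70% of its speed; a pose out of reach is approached as far as the arm can. A call with a gripper value outside its range is refused whole. OPENING is the opening in per cent of the stroke, from 0 (shut) to 100 (fully open), set as the call begins (- or left out, the last holds). The fingers move at their own pace and stop on an object; the grip force is fixed at half the most. Time passes only in rows, so rows that do not move let the fingers close. It gives the time, the measured TCP pose, the force, the opening and the grip force at its end, in the units of the state.
- bot.get_obs(): the state, without advancing time (a new reading comes with each control period).
- bot.capture(name): name is "side" or "top" or "wrist"; returns the picture (480x640x3 uint8, red, green, blue); there is no depth.
- bot.camera_model(name): a dict with "fx", "fy", "cx", "cy" (pixels), "position" and "orientation" of the camera in the world; the wrist camera has in their place "T_tool_cam" (4x4, takes a point from camera to tool coordinates, whose origin is the TCP and whose axes are the flange's). Camera axes: x right, y down, z forward; pixel columns grow to the right and rows downward; lengths in mm; the calibration is good to about 2 mm. A picture is of the moment at which its call begins: read the wrist's pose just before it. camera_model takes no time and is no camera call.
- bot.close_job(): hands the job in; it is judged then, once.
Trained networks look in the newest picture that a camera, given by its name, has taken for a name from the list of things; names that differ only in an ending like _2 or _b are one class to them, and where a whole thing is asked for, a point or a joint stands for the part that bears it (a point fixed in the world has none). Each returns a list of dicts, best first, with "p" (0 to 1); they miss things now and then, are a little off and sometimes report something else, mostly with a low value. They report only what shows in the picture. A call takes as long as a camera call. They do not tell look-alikes from the thing itself.
- bot.outline_of(target, camera): "mask" (480x640 bool, what is visible of it) and "pixel" ([column, row] in pixels, amid what is visible of it).
The state is a dict: "time": time; "joint_positions": joint angles; "dq": joint speeds; "tau": joint torques, N m; "tool_pos": TCP position; "tcp_rot": TCP orientation; "contact_force": force on the tool from outside, world axes, zero at the start; "moment": the same for the moment, N m; "grip_width": finger opening in mm; "finger_force": force on a finger pad.
Only numpy, scipy, OpenCV 4.12 (cv2) and the standard library are available. Lean on these libraries where they do the work, as an engineer would, in place of code of your own. Each camera call takes 0.05 s, during which the arm holds its last target. There are 200 camera calls.

## Working session

There is one attempt and no reset: what is moved stays moved. The work goes in short steps, Python scripts to look and compute and a shell command to move; the robot and the scene stay as the last step left them, time stands still between calls to the robot, and variables do not carry over. Pictures are saved under pics/ and viewed, at most 10 in all, crops included, and the job is handed in when it is done.

```bash
mkdir -p pics; python3 - <<'E'
from plant import bot
import cv2,numpy as np
for c in("top","side"):
    im=bot.capture(c); cv2.imwrite(f"pics/{c}0.png",im[:,:,::-1])
    m=bot.camera_model(c); print(c,m)
    for t in("headset","rail","canister_mouth","collar","lid","wagon","tree","oiler"):
        try:
            for d in bot.outline_of(t,c)[:3]: print(t,round(d["p"],2),np.round(d["pixel"]),d["mask"].sum())
        except Exception as e: print(t,e)
o=bot.get_obs(); print(o)
E
```

```text
top {'fx': 452.26796571177545, 'fy': 452.26796571177545, 'cx': 316.270806359492, 'cy': 240.2862465520104, 'position': array([ 418.06275675,   33.58768213, 1136.17393261]), 'orientation': array([-2.94464722,  0.01074913, -1.57143357])}
headset 0.63 [337. 303.] 904
rail 0.73 [457. 299.] 1685
canister_mouth 0.58 [332. 305.] 882
canister_mouth 0.2 [218. 280.] 1028
collar 0.68 [333. 302.] 260
lid 0.78 [172. 239.] 913
lid 0.74 [222. 279.] 953
lid 0.36 [339. 301.] 970
wagon 0.89 [322. 195.] 1153
oiler 0.63 [430. 214.] 290
side {'fx': 531.2827504046154, 'fy': 531.2827504046154, 'cx': 324.3684214190887, 'cy': 245.47677791001743, 'position': array([412.06906384, 659.23403852, 826.70341106]), 'orientation': array([-2.41535429, -0.01189236, -2.83024385])}
headset 0.62 [396. 241.] 2367
headset 0.19 [392. 251.] 582
headset 0.16 [252. 245.] 2183
rail 0.75 [415. 163.] 1712
rail 0.63 [214. 358.] 1247
canister_mouth 0.66 [389. 266.] 2513
canister_mouth 0.4 [320. 159.] 615
collar 0.94 [391. 251.] 582
collar 0.75 [393. 241.] 2122
collar 0.64 [414. 159.] 1777
lid 0.8 [312. 393.] 2140
lid 0.55 [218. 448.] 2663
wagon 0.7 [254. 244.] 2162
tree 0.78 [213. 357.] 1306
tree 0.52 [392. 252.] 563
oiler 0.68 [317. 163.] 577
oiler 0.49 [393. 244.] 2291
{'time': 0.9, 'joint_positions': array([-1.29801580e+00,  3.41932043e-01,  1.52409300e+00,  4.39646343e-06,
        1.27538445e+00, -1.45993274e-01]), 'dq': array([-0.00133264, -0.00048065, -0.00011618,  0.00035035, -0.00027131,
       -0.00064236]), 'tau': array([ 1.64627967e-03, -4.31128156e+01, -2.44480723e+01,  7.18055712e-02,
        4.83155949e-02, -2.94014353e-05]), 'tool_pos': array([ 213.51843361, -479.64912311,  226.77825499]), 'tcp_rot': array([3.14141083e+00, 2.24839756e-05, 4.18772518e-01]), 'contact_force': array([ 0.86281779, -0.21296254,  0.22337541]), 'moment': array([-0.03350897, -0.0743279 ,  0.0353821 ]), 'finger_force': 0.0, 'grip_width': 91.64410093826788}
```

```bash
python3 - <<'E'
import cv2
t=cv2.imread("pics/top0.png");cv2.imwrite("pics/top0c.png",cv2.resize(t[150:360,120:520],(800,420),interpolation=cv2.INTER_CUBIC))
E
```

```text
(no output)
```

View pics/top0c.png

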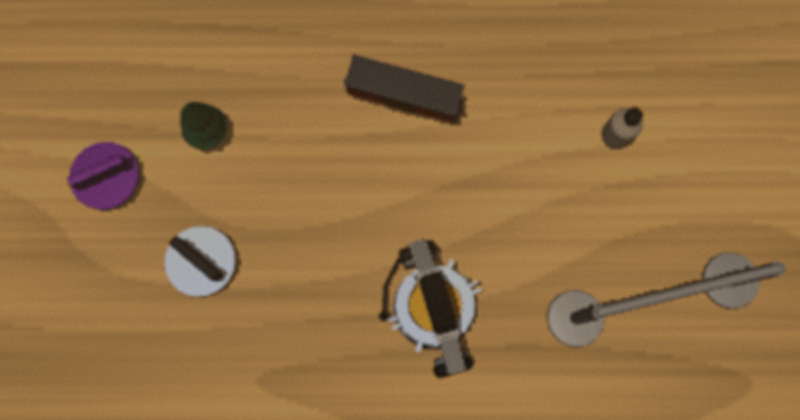

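View pics/side0.png

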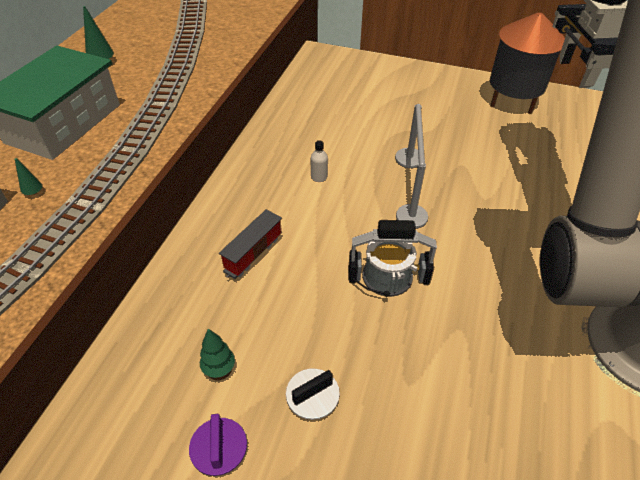

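Top view: the pad is at about (340,301), astride the canister ring (338,303). Nub pairs are at crop (475,287)/(397,323) and singles at (453,266)/(419,346), so the slots lie along image-up-left. The bar runs (410,309) to (511,284). There are two lid candidates: silver at (220,280) and purple at (172,238). The aluminium lid is the silver one; this crop shows it clearly.

```bash
cat > h.py <<'E'
import numpy as np,cv2
from scipy.spatial.transform import Rotation as R
from plant import bot
def cam(c,o=None):
    m=bot.camera_model(c)
    K=np.array([[m["fx"],0,m["cx"]],[0,m["fy"],m["cy"]],[0,0,1]])
    if "T_tool_cam" in m:
        o=o or bot.get_obs(); T=m["T_tool_cam"]; Rt=R.from_euler("xyz",o["tcp_rot"]).as_matrix()
        return K,Rt@T[:3,:3],Rt@T[:3,3]+o["tool_pos"]
    return K,R.from_euler("xyz",m["orientation"]).as_matrix(),np.array(m["position"])
def ray(c,px,z,o=None):
    K,Rc,p=cam(c,o); d=Rc@np.linalg.solve(K,[*px,1]); return p+d*(z-p[2])/d[2]
def pix(c,P,o=None):
    K,Rc,p=cam(c,o); q=K@Rc.T@(np.array(P)-p); return q[:2]/q[2]
E
python3 - <<'E'
from h import *
np.set_printoptions(precision=1,suppress=True)
f=lambda x,y:(120+x/2,150+y/2)
print("ring",ray("top",f(437,307),75))
for n,p in dict(pairR=(475,287),pairL=(397,323),sU=(453,266),sD=(419,346)).items(): print(n,ray("top",f(*p),72))
for p in((428,275),(450,332)):print("pad",ray("top",f(*p),149))
for p in((580,318),(782,269)):print("bar",ray("top",f(*p),156))
for p in((172,240),(222,278)):print("lidbar",ray("top",f(*p),54))
print("padside",ray("side",(397,229),145), "barside",ray("side",(420,165),152),ray("side",(417,107),152))
print(bot.camera_model("wrist"))
E
```

```text
ring [479.7  -6.8  75. ]
pairR [503.1 -51.6  72. ]
pairL [461.5  39.8  72. ]
sU [527.7 -26.2  72. ]
sD [435.1  14.4  72. ]
pad [510.    5.5 149. ]
pad [448.7 -17.7 149. ]
bar [ 463.1 -156.5  156. ]
bar [ 515.2 -376.2  156. ]
lidbar [561.6 311.4  54. ]
lidbar [515.7 249.3  54. ]
padside [479.9   2.6 145. ] barside [ 474.3 -175.1  152. ] [ 518.9 -369.8  152. ]
{'fx': 368.2778114348056, 'fy': 368.2778114348056, 'cx': 319.07824513706726, 'cy': 237.34697483902102, 'T_tool_cam': array([[  -0. ,   -1. ,   -0.3,   79.6],
       [   1. ,   -0. ,    0. ,   -0.1],
       [  -0. ,   -0.3,    1. , -157.5],
       [   0. ,    0. ,    0. ,    1. ]])}
```

Slots' yaw is about 23°, headset about 21°, rail x about 13°, lid bar about 53°. I'll move above the headset and look from close by.

```bash
python3 -m jog '[[36,-27,0,0,0,0],[36,-27,0,0,0,0],[36,-27,0,0,0,0],[36,-27,0,0,0,0],[36,-27,0,0,0,0],[36,-27,0,0,0,0],[36,-27,0,0,0,0],[36,-27,0,0,0,0],[36,-27,0,0,0,0],[36,-27,0,0,0,0],[36,-27,0,0,0,0],[36,-27,0,0,0,0]]' 100
python3 -m jog '[[0,0,-10,0,0,0.05],[0,0,0,0,0,0],[0,0,0,0,0,0]]'
python3 - <<'E'
from h import *
np.set_printoptions(precision=3,suppress=True)
o=bot.get_obs(); print(o["tool_pos"],o["tcp_rot"],o["contact_force"])
im=bot.capture("wrist"); cv2.imwrite("pics/w1.png",im[:,:,::-1])
for t in("headset_grip","canister_mouth","collar"):
    for d in bot.outline_of(t,"wrist")[:2]:
        (c,s,a)=cv2.minAreaRect(np.argwhere(d["mask"])[:,::-1].astype(np.float32)); print(t,d["p"],c,s,a)
E
```

```text
time: 2.1
tool_pos: [477.1, -6.1, 226.9]
tcp_rot: [3.141, -0.0, 0.419]
contact_force: [0.5, -0.5, 0.0]
grip_width: 91.8
finger_force: 0.0
time: 2.4
tool_pos: [476.2, -8.2, 236.6]
tcp_rot: [3.141, 0.0, 0.37]
contact_force: [0.3, 0.4, -0.9]
grip_width: 91.7
finger_force: 0.0
[476.244  -8.233 236.594] [3.141 0.    0.37 ] [ 0.312  0.366 -0.863]
headset_grip 0.81 (295.6215515136719, 206.67849731445312) (91.60973358154297, 186.13626098632812) 5.552970886230469
canister_mouth 0.8 (317.1691589355469, 198.90176391601562) (126.18929290771484, 105.2987289428711) 1.4688007831573486
collar 0.83 (318.0, 203.5) (57.0, 68.0) 90.0
```

View pics/w1.png

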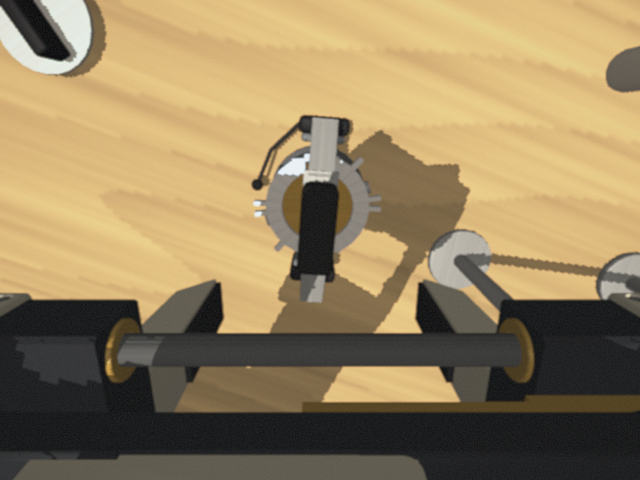

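The wrist view shows the pad with its axis from (321,182) to (317,278), the ring centred near (318,207), nub pairs at (258,208)/(377,203), and singles at (360,160)/(281,246).

```bash
python3 - <<'E'
from h import *
np.set_printoptions(precision=1,suppress=True)
im=cv2.imread("pics/w1.png")
a=ray("wrist",(321,184),149);b=ray("wrist",(317.5,277),146)
d=a-b;print(a,b,(a+b)/2,np.degrees(np.arctan2(d[1],d[0])))
n={k:ray("wrist",p,72) for k,p in dict(pl=(258,208),pr=(377,203),su=(360,160),sd=(281,246)).items()}
for i,j in(("pl","pr"),("sd","su")):
    d=n[j]-n[i];print((n[i]+n[j])/2,np.degrees(np.arctan2(d[1],d[0])),np.linalg.norm(d))
print(ray("wrist",(318,207),75))
c=im[110:310,220:420];cv2.imwrite("pics/w1c.png",cv2.resize(c,(600,600),interpolation=cv2.INTER_CUBIC))
E
```

```text
[515.1   4.8 149. ] [450.5 -17.4 146. ] [482.8  -6.3 147.5] 19.004946196104225
[485.   -3.8  72. ] -66.5186239571725 106.12649154710077
[486.4  -4.9  72. ] -21.014988166966972 104.86235443665207
[484.6  -4.6  75. ]
```

View pics/w1c.png

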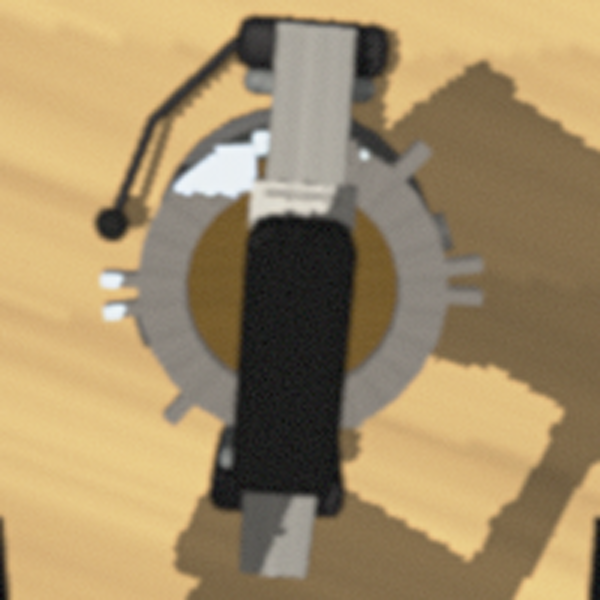

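```bash
python3 -m jog '[[6.5,0.4,0,0,0,0.03],[0,0,25,0,0,0],[0,0,35,0,0,0],[0,0,35,0,0,0],[0,0,15,0,0,0],[0,0,0,0,0,0]]'
python3 -m jog '[[0,0,0,0,0,0],[0,0,0,0,0,0],[0,0,0,0,0,0],[0,0,0,0,0,0],[0,0,0,0,0,0],[0,0,0,0,0,0],[0,0,0,0,0,0],[0,0,0,0,0,0]]' 0
```

```text
time: 3.2
tool_pos: [480.9, -6.4, 124.5]
tcp_rot: [-3.139, 0.005, 0.338]
contact_force: [0.7, -0.4, 0.0]
grip_width: 92.0
finger_force: 0.0
time: 4.0
tool_pos: [482.6, -6.0, 126.7]
tcp_rot: [3.142, 0.0, 0.339]
contact_force: [0.1, 0.1, 0.2]
grip_width: 32.6
finger_force: 0.0
```

```bash
python3 -m jog '[[0,0,0,0,0,0],[0,0,0,0,0,0],[0,0,0,0,0,0],[0,0,-10,0,0,0],[0,0,-30,0,0,0],[0,0,-40,0,0,0],[0,0,-40,0,0,0],[0,0,-40,0,0,0],[0,0,-20,0,0,0],[0,0,0,0,0,0]]'
```

```text
time: 5.0
tool_pos: [483.8, -6.2, 310.2]
tcp_rot: [3.138, -0.006, 0.339]
contact_force: [0.7, 0.3, -2.3]
grip_width: 25.8
finger_force: 29.5
```

```bash
python3 -m jog '[[-4,12,0,0,0,0],[-8,26,0,0,0,0],[-11,35,0,0,0,0],[-11,35,0,0,0,0],[-11,35,0,0,0,0],[-11,35,0,0,0,0],[-11,35,0,0,0,0],[-8,23,0,0,0,0],[-4,12,0,0,0,0.05],[0,0,0,0,0,0.057],[0,0,0,0,0,0],[0,0,0,0,0,0]]'
python3 - <<'E'
from h import *
np.set_printoptions(precision=3,suppress=True)
o=bot.get_obs(); print(o["tool_pos"],o["tcp_rot"],o["contact_force"])
im=bot.capture("wrist"); cv2.imwrite("pics/w2.png",im[:,:,::-1])
E
```

```text
time: 6.2
tool_pos: [489.8, -266.3, 305.2]
tcp_rot: [-3.139, 0.002, 0.233]
contact_force: [0.5, 0.1, -2.4]
grip_width: 26.2
finger_force: 29.5
[ 489.842 -266.274  305.16 ] [-3.139  0.002  0.233] [ 0.53   0.13  -2.376]
```

View pics/w2.png

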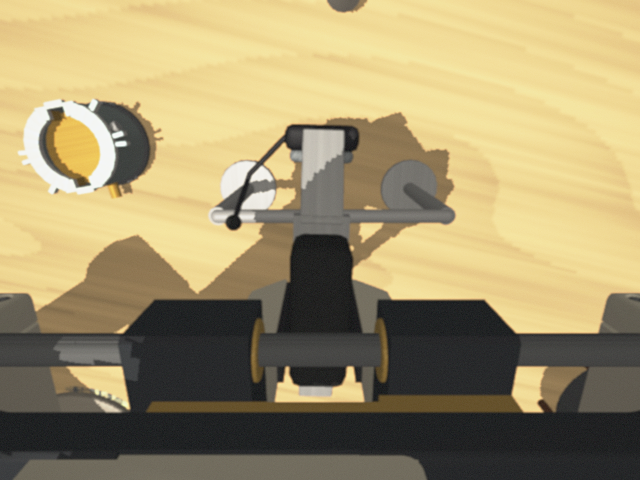

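The bar shows level at row 215, columns 212 to 452, under the headset. The canister mouth is now clear at (70,147).

```bash
python3 - <<'E'
from h import *
np.set_printoptions(precision=1,suppress=True)
o=bot.get_obs()
a,b=[ray("wrist",p,150) for p in((212,215),(452,215))];m=(a+b)/2
d=m-o["tool_pos"];y=o["tcp_rot"][2];print(a,b,m,np.degrees(np.arctan2(*(b-a)[1::-1])))
print("tool dx,dy",d[0]*np.cos(y)+d[1]*np.sin(y),d[0]*np.sin(y)-d[1]*np.cos(y))
E
```

```text
[ 471.8 -174.2  150. ] [ 520.2 -378.1  150. ] [ 496.  -276.2  150. ] -76.65664531248156
tool dx,dy 3.459529778644847 11.174488854837834
```

```bash
python3 -m jog '[[3.5,6,0,0,0,0],[0,0,15,0,0,0],[0,0,25,0,0,0],[0,0,30,0,0,0],[0,0,30,0,0,0],[0,0,20,0,0,0],[0,0,10,0,0,0],[0,0,4,0,0,0],[0,0,2,0,0,0],[0,0,0,0,0,0]]'
```

```text
time: 7.25
tool_pos: [495.8, -271.5, 171.6]
tcp_rot: [3.14, -0.001, 0.232]
contact_force: [-0.5, 0.3, -1.7]
grip_width: 26.2
finger_force: 29.5
```

```bash
python3 -m jog '[[0,0,1.5,0,0,0],[0,0,1.5,0,0,0],[0,0,0,0,0,0],[0,0,0,0,0,0]]'; python3 -m jog '[[0,0,1,0,0,0],[0,0,0.5,0,0,0],[0,0,0,0,0,0],[0,0,0,0,0,0]]'
```

```text
time: 7.65
tool_pos: [495.4, -271.2, 167.9]
tcp_rot: [3.141, -0.0, 0.232]
contact_force: [-0.3, -0.5, -2.0]
grip_width: 25.9
finger_force: 29.5
time: 8.05
tool_pos: [495.5, -271.3, 167.3]
tcp_rot: [3.141, -0.001, 0.232]
contact_force: [-1.1, 1.0, 5.3]
grip_width: 25.7
finger_force: 29.6
```

Contact made; release slowly via the fingers.

```bash
python3 -m jog '[[0,0,0,0,0,0],[0,0,0,0,0,0],[0,0,0,0,0,0],[0,0,0,0,0,0],[0,0,0,0,0,0],[0,0,0,0,0,0]]' 60
python3 -m jog '[[0,0,-10,0,0,0],[0,0,-30,0,0,0],[0,0,-40,0,0,0],[0,0,-40,0,0,0],[0,0,-10,0,0,0],[0,0,0,0,0,0]]'
python3 - <<'E'
from h import *
im=bot.capture("side"); cv2.imwrite("pics/s2.png",im[:,:,::-1][0:400,100:600])
im=bot.capture("wrist"); cv2.imwrite("pics/w3.png",im[:,:,::-1])
E
```

```text
time: 8.65
tool_pos: [495.3, -271.2, 166.1]
tcp_rot: [3.142, 0.0, 0.232]
contact_force: [1.0, 0.4, 0.3]
grip_width: 55.1
finger_force: 0.0
time: 9.25
tool_pos: [495.9, -271.6, 298.6]
tcp_rot: [3.138, -0.003, 0.232]
contact_force: [0.3, 0.1, -0.2]
grip_width: 54.8
finger_force: 0.0
```

View pics/s2.png

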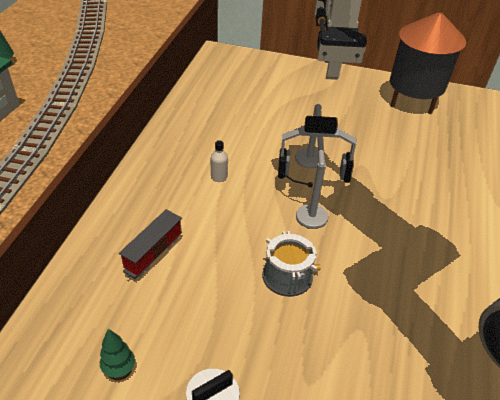

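The headset hangs level over the bar at crop (320,125). Next, the canister from above.

```bash
python3 -m jog '[[3,-15,0,0,0,0],[6,-33,0,0,0,0],[7,-36,0,0,0,0],[7,-36,0,0,0,0],[7,-36,0,0,0,0],[7,-36,0,0,0,0],[7,-36,10,0,0,0],[4,-24,20,0,0,0],[2,-12,20,0,0,-0.09],[0,0,10,0,0,-0.098],[0,0,0,0,0,0],[0,0,0,0,0,0]]' 80
python3 - <<'E'
from h import *
np.set_printoptions(precision=2,suppress=True)
o=bot.get_obs(); print(o["tool_pos"],o["tcp_rot"]); np.save("o4.npy",np.r_[o["tool_pos"],o["tcp_rot"]])
im=bot.capture("wrist"); cv2.imwrite("pics/w4.png",im[:,:,::-1])
q=pix("wrist",(485,-4.5,75),o);print(q)
x,y=(q-90).astype(int); print(x,y)
cv2.imwrite("pics/w4c.png",cv2.resize(im[y:y+180,x:x+180,::-1],(600,600),interpolation=cv2.INTER_CUBIC))
E
```

```text
time: 10.55
tool_pos: [482.8, -2.3, 235.8]
tcp_rot: [-3.141, 0.001, 0.417]
contact_force: [-0.1, -0.3, -0.2]
grip_width: 73.2
finger_force: 0.0
[482.82  -2.27 235.77] [-3.14  0.    0.42]
[322.37 216.22]
232 126
```

View pics/w4c.png

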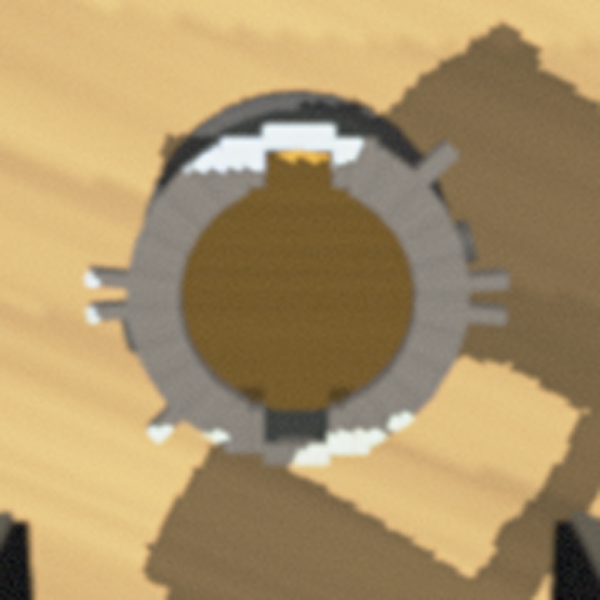

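The slots are upright in the image: the upper outer end is at crop (299,151) and the lower at (297,442). The canister x axis therefore matches the tool yaw of about 0.415.

```bash
python3 - <<'E'
from h import *
np.set_printoptions(precision=2,suppress=True)
v=np.load("o4.npy");o=dict(tool_pos=v[:3],tcp_rot=v[3:])
f=lambda x,y:(232+x*.3-.35,126+y*.3-.35)
def P(x,y,z=75): return ray("wrist",f(x,y),z,o)
a,b=P(299,151),P(297,442); d=a-b; print((a+b)/2,np.linalg.norm(d),np.arctan2(d[1],d[0]))
a,b=P(180,300),P(414,300); print((a+b)/2,np.linalg.norm(b-a))
a,b=P(128,300),P(470,300); print((a+b)/2,np.linalg.norm(b-a))
a,b=P(108,296,72),P(490,297,72); d=b-a;print((a+b)/2,np.arctan2(d[1],d[0])+np.pi/2)
E
```

```text
[484.57  -3.4   75.  ] 79.6552895866866 0.4118934218195505
[484.9   -2.98  75.  ] 62.337960661697714
[485.11  -3.46  75.  ] 91.10936093069904
[485.33  -3.39  72.  ] 0.4142889714967535
```

```bash
python3 -m jog '[[15,-22,0,0,0,0],[24,-34,0,0,0,0],[28,-39,0,0,0,0],[28,-39,0,0,0,0],[28,-39,0,0,0,0],[24,-36,0,0,0,0],[18,-26,0,0,0,-0.12],[0,0,15,0,0,-0.13],[0,0,15,0,0,-0.13],[0,0,10,0,0,-0.13],[0,0,0,0,0,0],[0,0,0,0,0,0]]'
python3 - <<'E'
from h import *
np.set_printoptions(precision=3,suppress=True)
o=bot.get_obs(); print(o["tool_pos"],o["tcp_rot"]); np.save("o5.npy",np.r_[o["tool_pos"],o["tcp_rot"]])
im=bot.capture("wrist"); cv2.imwrite("pics/w5.png",im[:,:,::-1])
for d in bot.outline_of("lid_grip","wrist")[:2]+bot.outline_of("lid","wrist")[:2]: print(d["p"],d["pixel"],d["mask"].sum())
E
```

```text
time: 11.8
tool_pos: [538.6, 278.9, 196.8]
tcp_rot: [3.141, -0.001, 0.925]
contact_force: [0.1, -0.8, -0.3]
grip_width: 73.6
finger_force: 0.0
[538.648 278.927 196.843] [ 3.141 -0.001  0.925]
0.89 [332.3, 25.6] 5220
0.65 [315.5, 203.0] 6968
0.67 [333.8, 25.2] 5149
```

View pics/w5.png

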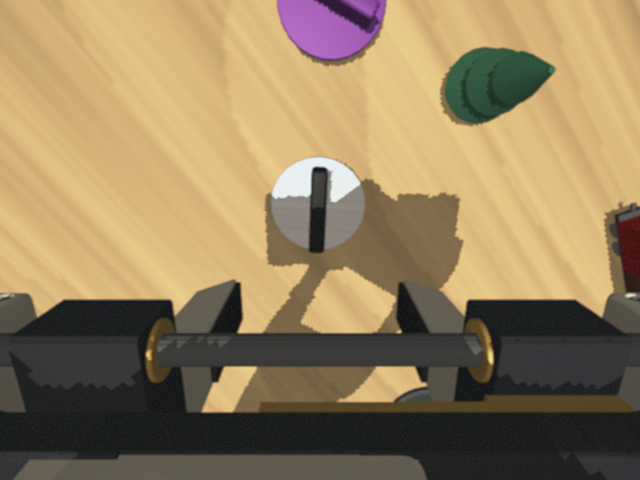

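The silver lid's bar runs from (320,168) to (317,251), on a disc centred at (318,203). The purple look-alike is up at (332,25).

```bash
python3 - <<'E'
from h import *
np.set_printoptions(precision=2,suppress=True)
v=np.load("o5.npy");o=dict(tool_pos=v[:3],tcp_rot=v[3:])
P=lambda x,y,z:ray("wrist",(x,y),z,o)
a,b=P(320,168,54),P(317,250,54); d=a-b; print((a+b)/2,np.linalg.norm(d),np.arctan2(d[1],d[0]))
a,b=P(271,203,20),P(365,203,20);c,e=P(318,156.5,20),P(318,249,20);print((a+b)/2,(c+e)/2,np.linalg.norm(a-b),np.linalg.norm(c-e))
m=np.array([0,0]);k=((c+e)/2-v[:3]);y=v[5];print(k[0]*np.cos(y)+k[1]*np.sin(y),k[0]*np.sin(y)-k[1]*np.cos(y))
E
```

```text
[544.76 287.77  54.  ] 69.98318769298214 0.8880392222113936
[543.94 287.35  20.  ] [543.09 286.24  20.  ] 86.79993428932508 86.96031405644321
8.514156140078205 -0.8538275815466987
```

```bash
python3 -m jog '[[9.7,-0.6,0,0,0,0.035],[0,0,25,0,0,0],[0,0,35,0,0,0],[0,0,40,0,0,0],[0,0,35,0,0,0],[0,0,22,0,0,0],[0,0,10,0,0,0],[0,0,0,0,0,0],[0,0,0,0,0,0]]'
python3 -m jog '[[0,0,2,0,0,0],[0,0,0,0,0,0],[0,0,0,0,0,0],[0,0,0,0,0,0],[0,0,0,0,0,0],[0,0,0,0,0,0],[0,0,0,0,0,0],[0,0,0,0,0,0],[0,0,0,0,0,0],[0,0,0,0,0,0]]' 0
```

```text
time: 12.85
tool_pos: [544.6, 287.6, 30.6]
tcp_rot: [3.14, -0.002, 0.894]
contact_force: [-0.3, -0.4, -0.1]
grip_width: 73.6
finger_force: 0.0
time: 13.85
tool_pos: [543.5, 287.2, 27.1]
tcp_rot: [-3.142, 0.0, 0.895]
contact_force: [-0.2, 0.2, -0.8]
grip_width: 13.8
finger_force: 30.0
```

```bash
python3 -m jog '[[0,0,-10,0,0,0],[0,0,-30,0,0,0],[0,0,-40,0,0,0],[-12,6,-30,0,0,0],[-24,12.4,-10,0,0,0],[-32,16.5,0,0,0,0],[-36,18.6,0,0,0,0],[-36,18.6,0,0,0,0],[-36,18.6,0,0,0,0],[-36,18.6,0,0,0,0],[-32,16.5,0,0,0,0],[-19.4,10.2,0,0,0,0]]'
python3 -m jog '[[0,0,0,0,0,0.12],[0,0,0,0,0,0.12],[0,0,0,0,0,0.12],[0,0,0,0,0,0.122],[0,0,0,0,0,0],[0,0,0,0,0,0],[0,0,0,0,0,0]]'
python3 - <<'E'
from h import *
np.set_printoptions(precision=3,suppress=True)
o=bot.get_obs(); print(o["tool_pos"],o["tcp_rot"]); np.save("o6.npy",np.r_[o["tool_pos"],o["tcp_rot"]])
im=bot.capture("wrist"); cv2.imwrite("pics/w6.png",im[:,:,::-1])
E
```

```text
time: 15.05
tool_pos: [484.2, -5.6, 148.0]
tcp_rot: [3.141, 0.0, 0.893]
contact_force: [-0.4, -0.1, -1.0]
grip_width: 13.8
finger_force: 30.0
time: 15.75
tool_pos: [484.9, -3.3, 147.4]
tcp_rot: [3.141, -0.0, 0.415]
contact_force: [1.2, 0.1, -1.6]
grip_width: 13.7
finger_force: 30.0
[484.89   -3.318 147.438] [ 3.141 -0.     0.415]
```

View pics/w6.png

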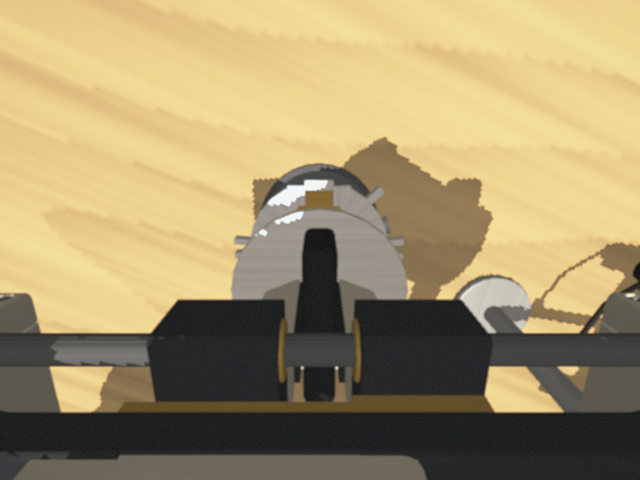

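The disc's front edge is at (320,208), its sides at columns 232 and 408, and the bar's end at (320,229). The slot shows at (319,199) behind it. I'll check the lid's offset in the grip.

```bash
python3 - <<'E'
from h import *
np.set_printoptions(precision=2,suppress=True)
v=np.load("o6.npy");o=dict(tool_pos=v[:3],tcp_rot=v[3:]);y=v[5]
def T(px,z):
    k=ray("wrist",px,z,o)-v[:3]; return k[0]*np.cos(y)+k[1]*np.sin(y),k[0]*np.sin(y)-k[1]*np.cos(y)
print(T((320,208),140.4),T((320,229),174.4),T((232,283),140.4),T((408,283),140.4),T((319,191),75))
E
```

```text
(np.float64(42.95597021803603), np.float64(0.4277009176325155)) (np.float64(42.6165384712671), np.float64(0.3054390020415241)) (np.float64(5.7857511203840275), np.float64(-42.30889108946481)) (np.float64(5.698290301573389), np.float64(43.20997116599287)) (np.float64(39.336589539126635), np.float64(0.035115864109545925))
```

Lid sits about 1 mm back in the grip. I'll shift 1 mm and descend.

```bash
python3 -m jog '[[1,0,0,0,0,0],[0,0,12,0,0,0],[0,0,16,0,0,0],[0,0,10,0,0,0],[0,0,3,0,0,0],[0,0,0,0,0,0]]'
python3 -m jog '[[0,0,2,0,0,0],[0,0,2,0,0,0],[0,0,2,0,0,0],[0,0,2,0,0,0],[0,0,0,0,0,0]]'
```

```text
time: 16.4
tool_pos: [485.7, -2.9, 105.9]
tcp_rot: [-3.141, 0.001, 0.413]
contact_force: [0.4, -0.0, -0.1]
grip_width: 14.0
finger_force: 30.0
time: 16.9
tool_pos: [485.6, -2.9, 98.0]
tcp_rot: [-3.141, 0.0, 0.413]
contact_force: [0.4, 0.8, -1.9]
grip_width: 13.8
finger_force: 30.0
```

```bash
python3 -m jog '[[0,0,2,0,0,0],[0,0,2,0,0,0],[0,0,2,0,0,0],[0,0,2,0,0,0],[0,0,0,0,0,0]]'
python3 -m jog '[[0,0,1,0,0,0],[0,0,1,0,0,0],[0,0,0.5,0,0,0],[0,0,0,0,0,0],[0,0,0,0,0,0]]'
```

```text
time: 17.4
tool_pos: [485.5, -2.9, 89.9]
tcp_rot: [-3.141, 0.001, 0.413]
contact_force: [-0.3, 0.3, -1.1]
grip_width: 14.0
finger_force: 30.0
time: 17.9
tool_pos: [485.8, -2.9, 88.1]
tcp_rot: [3.141, -0.0, 0.413]
contact_force: [-1.6, 0.3, 4.5]
grip_width: 13.6
finger_force: 30.0
```

Seated (88 mm, 4.5 N). Now turn clockwise in steps.

```bash
python3 -m jog '[[0,0,0.3,0,0,0.05],[0,0,0,0,0,0.05],[0,0,0,0,0,0.05],[0,0,0,0,0,0.05],[0,0,0,0,0,0.05],[0,0,0,0,0,0.05],[0,0,0,0,0,0],[0,0,0,0,0,0]]'; python3 -c "from plant import bot;print(bot.get_obs()['moment'])"
```

```text
time: 18.7
tool_pos: [486.4, -2.8, 88.1]
tcp_rot: [3.141, -0.002, 0.113]
contact_force: [-0.5, 0.4, 5.7]
grip_width: 13.6
finger_force: 30.0
[ 0.17551232  0.25498426 -0.02636525]
```

```bash
python3 -m jog '[[0,0,0,0,0,0.05],[0,0,0,0,0,0.05],[0,0,0,0,0,0.05],[0,0,0,0,0,0.05],[0,0,0,0,0,0.05],[0,0,0,0,0,0.05],[0,0,0,0,0,0.05],[0,0,0,0,0,0.05],[0,0,0,0,0,0.05],[0,0,0,0,0,0.05],[0,0,0,0,0,0],[0,0,0,0,0,0]]'; python3 -c "from plant import bot;print(bot.get_obs()['moment'])"
```

```text
time: 19.9
tool_pos: [486.3, -3.6, 88.1]
tcp_rot: [3.141, -0.002, -0.387]
contact_force: [-1.3, -3.4, 7.3]
grip_width: 13.7
finger_force: 30.0
[-0.35776417  0.38782193  0.01543941]
```

```bash
python3 -m jog '[[0,0,0,0,0,0.04],[0,0,0,0,0,0.03],[0,0,0,0,0,0],[0,0,0,0,0,0],[0,0,0,0,0,0]]'
python3 - <<'E'
from h import *
w=bot.capture("wrist")[:,:,::-1]; s=bot.capture("side")[:,:,::-1]
im=np.hstack([cv2.resize(w[120:420,170:470],(400,400)),cv2.resize(s[60:320,280:540],(400,400))]);cv2.imwrite("pics/f.png",im)
E
```

```text
time: 20.4
tool_pos: [486.2, -3.7, 88.1]
tcp_rot: [3.141, -0.002, -0.457]
contact_force: [-2.0, -3.6, 6.9]
grip_width: 13.9
finger_force: 30.0
```

View pics/f.png

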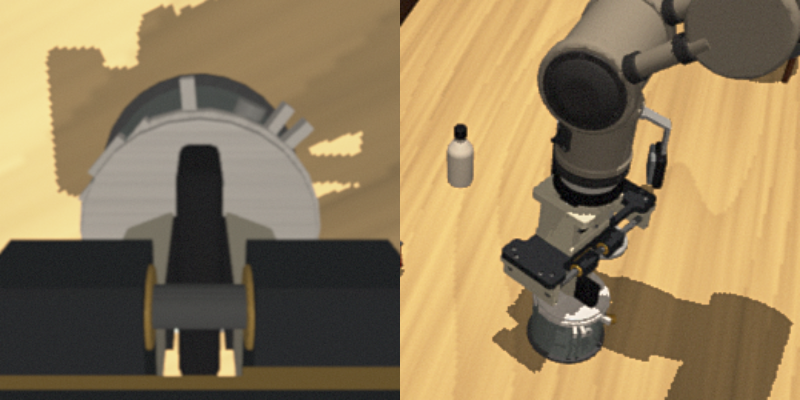

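The bar has just passed the single (half-way) nub, which is at crop (188,93), and the lid lies flat. The visible part of the headset is in place on the rail. Handing in.

```bash
python3 -c "from plant import bot;print(bot.close_job())"
```

```text
the job is handed in; nothing more can be done
None
```

The headset hangs on the bar, let go; the lid is seated and held about 0.87 rad clockwise of entry (collar estimated near 0.77 rad, not read directly), still gripped, and the job is handed in at about 20 s with no verdict returned.

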